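# Flip the length stop down and preload a steel bar against it

## Task

Flip the hinged stop of the cutting guide fully down across its channel, then slide the steel bar along the channel against the stop's sprung tip until the tip is about half pushed in, which takes about 7 N on the tip itself beyond whatever it takes to slide the bar; hold it there for a second and then let go. Never drive the tip hard home, leave the stop down and the bar lying in the channel bearing on the tip, and do not disturb the weight and the small beaker beside the guide.

Things in the scene. Friction and masses are not known exactly. Their poses are not given: they have to be found in the camera images.
- jig: Cutting guide fixed to the bench: aluminium plate 96 x 300 x 12 mm with a straight channel along its y. Origin: centre of the underside; x across (away from the robot), y along the channel, z up. The stop on its +y half faces -y; the bar lies on the -y side and is pushed toward +y. Hinge post behind the channel: x 20 to 44, y 52 to 118 mm, top 59 mm above the bench.
- channel (a point): Point on the channel's floor, on its centre line, half way along: x = -12, y = 0, z = 12 mm in the guide's frame, with the guide's axes. The channel is 28 mm wide between two lips, each 6 mm thick and 8 mm higher than the floor; it is open at both ends.
- hinge_pin (a point): Middle of the stop's hinge pin, which runs along the guide's y: x = 32, y = 85, z = 50 mm in the guide's frame, with the guide's axes. Upright, the stop's plain back faces the guide's +x (away from the channel): push it over from behind toward -x, then down.
- stop: Hinged stop: steel plate 66 mm long from the pin, 30 mm wide along y, 8 mm thick, pin in its mid-plane. Origin on the pin (hinge_pin). Down, its axes match the guide's: it points to -x, level, its top 54 mm above the bench, at its end of travel. It starts turned up by 1.35 to 1.9 rad about +y (1.57: plate upright); friction 0.09 N m keeps it where left.
- stop_block (a point): Centre of the 24 x 30 x 25 mm block under the stop plate (with the stop down: x -12, y 85, z 33.5 mm in the guide's frame). It carries a set screw, which does not yield, with a sprung round steel tip 9 mm across pointing to -y, 26 mm above the bench. The tip stands 16 to 42 mm out of the block's -y face (varies, not measured). Its spring: 2 N/mm from zero, 7 mm travel, then hard.
- bar: Dark steel bar 25 x 120 x 25 mm (x, y, z), about 0.55 kg (varies), lying loose in the channel with 1.5 mm play at each side. Origin: centre of its underside; y along its length. Its +y end is to meet the tip; push its -y end. Sliding it takes about 2 to 5 N, different each time.
- cal_weight: Bystander: loose metal weight with a knob, 30 mm across, 48 mm high, standing in front of the guide. Origin: centre of its underside.
- beaker_50: Bystander: loose small glass beaker 45 mm across, 58 mm high, standing behind the guide. Origin: centre of its underside.
Mind the look-alikes: they are no part of the job. What is meant by the bar is not green, and is the smaller of those in its own colour.

How it is judged:
On the way, in this order (a step that is already met when the one before it is completed fails the run):
1. the stop is fully down across the channel, the bar not yet touching it (angle between the z axis of stop and the z axis of jig, either way round below 0.06 rad and contact force between bar and stop below 0.05 N), for 0.2 s.
2. with the stop down, the bar presses the sprung tip about half in (4.5 to 9.5 N between bar and stop) (angle between the z axis of stop and the z axis of jig, either way round below 0.06 rad and contact force between bar and stop between 4.5 and 9.5 N and z of bar in the frame of jig between 0.009 and 0.016 m and x of bar in the frame of jig between -0.016 and -0.008 m and angle between the y axis of bar and the y axis of jig, either way round below 0.06 rad and angle between bar's own z axis and vertical below 0.06 rad), for 0.8 s.
At the end, for the whole second after the job is handed in: The stop is down (within 0.06 rad of level), the bar lies flat in the channel (within 4 mm of its centre line and floor and 0.06 rad of its direction), at rest, still bearing on the sprung tip with more than 0.6 N (angle between the z axis of stop and the z axis of jig, either way round below 0.06 rad and contact force between bar and stop above 0.6 N and linear speed of bar below 0.01 m/s and z of bar in the frame of jig between 0.009 and 0.016 m and x of bar in the frame of jig between -0.016 and -0.008 m and angle between the y axis of bar and the y axis of jig, either way round below 0.06 rad and angle between bar's own z axis and vertical below 0.06 rad); the robot touches nothing.
It fails at once if the tip is driven hard home (more than 13 N between bar and stop) (contact force between bar and stop above 13 N).
It fails at once if the weight is moved more than 15 mm or tipped (distance of cal_weight from where it was at the start of the episode above 0.015 m or angle between cal_weight's own z axis and vertical above 0.3 rad).
It fails at once if the small beaker is moved more than 15 mm or tipped (distance of beaker_50 from where it was at the start of the episode above 0.015 m or angle between beaker_50's own z axis and vertical above 0.3 rad).
It also fails if it takes over 72 s, if anything falls off the work surface, if the arm or the gripper's body presses on something with over 40 N, if the wrist force passes 120 N, or if a joint passes its speed limit or range.

## Robot

A 7-joint arm with a two-finger parallel gripper is mounted at the origin on a cart in front of the work surface, level with it; the furniture and walls round the work are solid. World frame = base frame: x ahead of the robot, y to its left, z up, the work surface at z = 0. Lengths are in m, angles in rad, forces in N, time in s.
With the tool pointing down it reaches from about 0.425 to 1.025 m from the base axis. Payload 9.4 kg.
Tool frame: the origin (TCP) lies between the finger pads; the fingertips stand 14 mm ahead of it and the grasp point (between the pads) lies 5 mm behind it; z points along the fingers, y is the line along which they close (so a half turn about z gives the same grasp; the last joint's range is limited). The gripper opens to 85 mm and grips with 20 to 120 N. Pads are 22 mm wide; open, the fingers measure 114 mm over their backs; the gripper's body (76 mm by 85 mm) begins 54 mm behind the grasp point. The pads swing forward as they close: fully open they stand 13 mm farther back than shut.
Start: joints at [-0.077, 0.599, -0.003, 1.599, 0.002, 0.943, -0.08], TCP at [0.725, -0, 0.245] pointing down, gripper open.
Joint ranges: [-2.57, 2.57], [-0.35, 1.97], [-1.29, 1.29], [0.11, 2.56], [-1.05, 4.19], [0.11, 1.86], [-2.63, 2.63]. Speed limits (rad/s): [2.22, 2.22, 3.01, 3.01, 3.14, 3.14, 3.14].

## Interface

Orientations are given as a 3x3 rotation matrix whose columns are the frame's x, y, z axes.
In Python, from bench import arm gives the robot as it stands.
- The arm moves only by the tool send_rows, never from a script. Its arguments are lists of equal length, an entry for each row: "hand": the opening, from 0 (shut) to 1 (fully open); "translation": the shift along the tool's x, y, z scaled (see below), a list of three; "roll": the turn about the tool's z scaled (see below). In form: {"hand": [hand, ...], "translation": [[x, y, z], ...], "roll": [roll, ...]}. A call has 1 to 8 rows; each row is the pose to reach, as a shift and turn from the pose commanded when the call began, along the tool's axes at that moment; what a row does not reach only later rows make up. The controller multiplies each number of a shift by 400 mm and each number of a turn by 90 degrees. A row lasts 1/12 s, in which the tool goes at most 41.7 mm and 7.16 degrees, less where a joint would pass 70% of its speed; a pose out of reach is approached as far as the arm can. A call with a number of a shift or a turn outside -1 to 1 is refused whole. A call with a gripper value outside its range is refused whole. The fingers move at their own pace and stop on an object; "squeeze" is the grip in N (left out, the last holds). Time passes only in rows, so rows that repeat a pose let the fingers close. It gives the time, the measured TCP pose, the force, the opening and the grip force at its end, in the units of the state.
- arm.sense(): the state, without advancing time (a new reading comes with each control period).
- arm.grab_frame(name): name is "scene" or "side" or "wrist"; returns the picture (480x640x3 uint8, red, green, blue); there is no depth.
- arm.camera_params(name): a dict with "vertical_fov" (degrees; the focal length in pixels is half the picture's height over the tangent of half this angle, whatever the lens; pixels are square), "cx", "cy" (the principal point, pixels), "cam_to_world" (4x4, takes a point from camera to world coordinates). Camera axes: x right, y down, z forward; pixel columns grow to the right and rows downward; lengths in m; the calibration is good to about 2 mm. The wrist camera is an equidistant fisheye: a pixel r from the principal point sees the ray r / f radians off the axis. A picture is of the moment at which its call begins: read the wrist's pose just before it. camera_params takes no time and is no camera call; for the wrist camera it gives the pose at the moment of the call.
- arm.hand_in(): hands the job in; it is judged then, once.
Trained networks look in the newest picture that a camera, given by its name, has taken for a name from the list of things; names that differ only in an ending like _2 or _b are one class to them, and where a whole thing is asked for, a point or a joint stands for the part that bears it (a point fixed in the world has none). Each returns a list of dicts, best first, with "p" (0 to 1); they miss things now and then, are a little off and sometimes report something else, mostly with a low value. They report only what shows in the picture. A call takes as long as a camera call. They do not tell look-alikes from the thing itself.
- arm.spot_in(camera, target): "bbox" ([centre column, centre row, width, height] as shares, 0 to 1, of the picture: columns of its width, rows of its height, round what is visible of it).
- arm.trace(camera, target): "mask" (480x640 bool, what is visible of it) and "bbox" ([centre column, centre row, width, height] as shares, 0 to 1, of the picture: columns of its width, rows of its height, round what is visible of it).
- arm.place_of(camera, target): "location" ([column, row] as shares, 0 to 1, of the picture: columns of its width, rows of its height: a listed point, or the origin of a listed thing).
The state is a dict: "t": time; "q": joint angles; "dq": joint speeds; "effort": joint torques, N m; "ee_pos": TCP position; "eef_rot": TCP orientation; "contact_force": force on the tool from outside, world axes, zero at the start; "moment": the same for the moment, N m; "finger_gap": finger opening in m; "grasp_force": force on a finger pad.
Only numpy, scipy, OpenCV 4.12 (cv2) and the standard library are available. Lean on these libraries where they do the work, as an engineer would, in place of code of your own. Each camera call takes 0.05 s, during which the arm holds its last target. There are 200 camera calls.

## Working session

There is one attempt and no reset: what is moved stays moved. The work goes in short steps, Python scripts to look and compute and a tool call to move; the robot and the scene stay as the last step left them, time stands still between calls to the robot, and variables do not carry over. Pictures are saved under pics/ and viewed, at most 10 in all, crops included, and the job is handed in when it is done.

Besides the shell and the picture viewer there is one more tool, called after "Emit:" as name(argument=value, ...), one argument or row to a line, values as JSON. send_rows: Moves the arm, as the interface text tells. Shifts and turns lie within -1 to 1; 1 stands for 400 mm of shift or 90 degrees of turn. Its arguments: {"type":"object","properties":{"hand":{"type":"array","items":{"type":"number"}},"translation":{"type":"array","items":{"type":"array","items":{"type":"number","minimum":-1,"maximum":1}}},"roll":{"type":"array","items":{"type":"number","minimum":-1,"maximum":1}},"squeeze":{"type":"number"}},"required":["hand","translation","roll"]}

```bash
mkdir -p pics; ls; cat > h.py <<'E'
import numpy as np,cv2
from bench import arm
def ray(cam,u,v):
    p=arm.camera_params(cam);f=240/np.tan(np.radians(p["vertical_fov"])/2)
    x,y=u-p["cx"],v-p["cy"]
    if cam=="wrist":
        r=np.hypot(x,y)+1e-9;a=r/f;d=np.array([x/r*np.sin(a),y/r*np.sin(a),np.cos(a)])
    else: d=np.array([x/f,y/f,1.])
    T=np.array(p["cam_to_world"]);return T[:3,3],T[:3,:3]@d
def at_z(cam,u,v,z):
    o,d=ray(cam,u,v);return o+d*(z-o[2])/d[2]
def proj(cam,P):
    p=arm.camera_params(cam);f=240/np.tan(np.radians(p["vertical_fov"])/2)
    T=np.array(p["cam_to_world"]);c=T[:3,:3].T@(np.array(P)-T[:3,3])
    if cam=="wrist":
        s=np.hypot(c[0],c[1])+1e-12;a=np.arctan2(s,c[2]);return np.array([p["cx"]+f*a*c[0]/s,p["cy"]+f*a*c[1]/s])
    return np.array([p["cx"]+f*c[0]/c[2],p["cy"]+f*c[1]/c[2]])
def snap(cam,name,crop=None,size=None):
    im=arm.grab_frame(cam)[:,:,::-1].copy();cv2.imwrite(f"pics/{name}_full.png",im)
    return im
E
python3 - <<'E'
from h import *
for c in("scene","side","wrist"):
    im=snap(c,"a_"+c)
    p=arm.camera_params(c);print(c,p["vertical_fov"],np.round(np.array(p["cam_to_world"])[:3],2).tolist())
    for t in("channel","hinge_pin","stop_block","bar","cal_weight","beaker_50","jig","stop"):
        r=arm.place_of(c,t);print(t,[(round(x["p"],2),np.round(np.array(x["location"])*[640,480],1).tolist()) for x in r[:3]])
a,b=[cv2.imread(f"pics/a_{c}_full.png") for c in("scene","side")]
cv2.imwrite("pics/a_wrist.png",cv2.imread("pics/a_wrist_full.png"))
print(arm.sense()["t"])
E
```

```text
pics
scene 55.78233728826429 [[0.66, -0.37, 0.65, -0.1], [-0.75, -0.32, 0.58, -0.69], [-0.01, -0.87, -0.49, 0.54]]
channel [(0.64, [282.2, 249.6])]
hinge_pin [(0.7, [283.8, 224.0])]
stop_block [(0.75, [274.1, 200.5])]
bar [(0.92, [420.2, 370.6]), (0.69, [304.0, 270.5]), (0.65, [288.7, 255.2])]
cal_weight [(0.65, [245.0, 262.8])]
beaker_50 [(0.9, [340.3, 250.0])]
jig [(0.57, [286.6, 253.8])]
stop [(0.63, [279.9, 217.1])]
side 51.939173657138795 [[0.94, -0.16, 0.3, 0.2], [-0.34, -0.5, 0.8, -1.03], [0.02, -0.85, -0.52, 0.68]]
channel [(0.75, [337.3, 260.7]), (0.73, [295.0, 248.0])]
hinge_pin [(0.62, [308.3, 217.1]), (0.46, [298.9, 252.7])]
stop_block [(0.75, [299.0, 203.6])]
bar [(0.64, [295.5, 268.1]), (0.59, [304.0, 385.4]), (0.58, [252.4, 209.4])]
cal_weight [(0.63, [253.7, 246.2])]
beaker_50 [(0.86, [336.4, 261.4])]
jig [(0.93, [298.2, 252.3])]
stop [(0.72, [303.5, 218.0])]
wrist 65.70646984690485 [[1.0, 0.0, 0.0, 0.72], [0.0, -0.95, -0.3, 0.08], [0.0, 0.3, -0.95, 0.37]]
channel [(0.81, [146.9, 233.7])]
hinge_pin [(0.67, [174.2, 170.1])]
stop_block [(0.77, [145.9, 175.9])]
bar [(0.98, [110.0, 17.0]), (0.95, [146.4, 467.5]), (0.88, [138.5, 312.9])]
cal_weight [(0.79, [81.9, 189.4])]
beaker_50 [(0.83, [236.2, 307.7])]
jig [(0.72, [155.0, 233.3])]
stop [(0.95, [179.7, 170.7])]
1.35
```

```bash
python3 - <<'E'
from h import *
a=cv2.imread("pics/a_scene_full.png")[170:400,200:460];b=cv2.imread("pics/a_side_full.png")[170:400,200:460]
cv2.imwrite("pics/v1.png",np.hstack([cv2.resize(a,(395,350)),cv2.resize(b,(395,350))]))
# triangulate
def tri(pts):
    A=np.zeros((3,3));B=np.zeros(3)
    for c,(u,v) in pts:
        o,d=ray(c,u,v);d/=np.linalg.norm(d);M=np.eye(3)-np.outer(d,d);A+=M;B+=M@o
    return np.linalg.solve(A,B).round(4)
for n,s,si,w in [("channel",(282.2,249.6),(295,248),(146.9,233.7)),("hinge",(283.8,224),(308.3,217.1),(174.2,170.1)),("block",(274.1,200.5),(299,203.6),(145.9,175.9)),("weight",(245,262.8),(253.7,246.2),(81.9,189.4)),("beaker",(340.3,250),(336.4,261.4),(236.2,307.7)),("jig",(286.6,253.8),(298.2,252.3),(155,233.3)),("bar",(304,270.5),(295.5,268.1),(138.5,312.9))]:
    P=tri([("scene",s),("side",si),("wrist",w)]);print(n,P,[proj(c,P).round(0) for c in("scene","side","wrist")])
E
```

```text
channel [ 0.54   -0.0281  0.0116] [array([284., 250.]), array([293., 247.]), array([148., 233.])]
hinge [0.5989 0.0376 0.046 ] [array([281., 220.]), array([307., 220.]), array([181., 175.])]
block [0.5838 0.045  0.097 ] [array([274., 202.]), array([301., 202.]), array([142., 176.])]
weight [0.4514 0.0192 0.001 ] [array([242., 262.]), array([255., 247.]), array([ 84., 192.])]
beaker [ 0.6293 -0.1192  0.0064] [array([338., 250.]), array([340., 262.]), array([233., 309.])]
jig [ 5.464e-01 -3.270e-02 -2.000e-04] [array([287., 254.]), array([296., 252.]), array([158., 234.])]
bar [ 0.5102 -0.1248  0.0138] [array([306., 269.]), array([294., 269.]), array([138., 311.])]
```

View pics/v1.png

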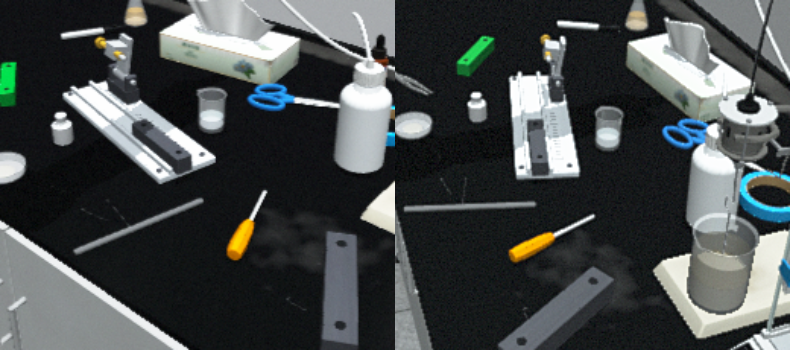

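View pics/a_wrist.png

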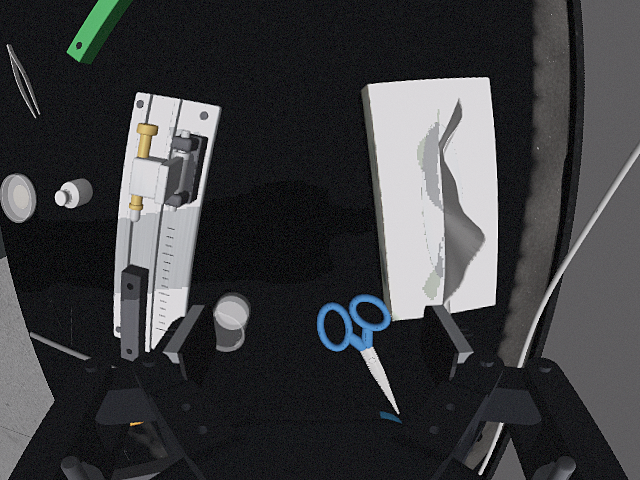

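The wrist view shows the guide at left, with the upright stop near (165,175), the dark bar at (133,312) in the channel's near end, the weight at (75,193) and the beaker at (232,312). The other dark bar (scene, bottom right) is larger, so it is a look-alike.

```bash
python3 - <<'E'
from h import *
from scipy.optimize import least_squares
O=[("wrist",(-48,150,12),(136,92)),("wrist",(48,150,12),(222,106)),("scene",(-48,-150,12),(308.6,289)),("scene",(48,-150,12),(341.5,274)),("scene",(-48,150,12),(242,231)),("side",(-48,-150,12),(277.7,286.4)),("side",(48,-150,12),(321.8,285)),
("scene",(-12,0,12),(282.2,249.6)),("side",(-12,0,12),(295,248)),("wrist",(-12,0,12),(146.9,233.7)),("scene",(32,85,50),(283.8,224)),("side",(32,85,50),(308.3,217)),("wrist",(32,85,50),(177,170)),("wrist",(0,0,0),(155,233))]
def W(p,l):
    c,s=np.cos(p[2]),np.sin(p[2]);l=np.array(l)/1000;return np.array([p[0]+c*l[0]-s*l[1],p[1]+s*l[0]+c*l[1],l[2]])
f=lambda p:np.concatenate([proj(c,W(p,l))-o for c,l,o in O])
r=least_squares(f,[.546,-.033,0.],loss="soft_l1");p=r.x;print(p.round(4));print(f(p).reshape(-1,2).round(1).tolist())
np.save("jig.npy",p)
for n,l in dict(pin=(32,85,50),chan=(-12,0,12),negend=(-12,-150,12)).items(): print(n,W(p,l).round(4))
R=np.array([[np.cos(p[2]),-np.sin(p[2])],[np.sin(p[2]),np.cos(p[2])]])
for n,q in dict(bar=(.5102,-.1248),beaker=(.6293,-.1192),weight=(.4514,.0192),block=(.5838,.045)).items(): print(n,(R.T@(np.array(q)-p[:2])*1000).round(1))
s=arm.sense();print(s["eef_rot"],s["ee_pos"],s["contact_force"],s["finger_gap"])
E
```

```text
[ 0.5463 -0.0324 -0.257 ]
[[0.3, -0.8], [-0.9, 0.4], [-4.5, -2.8], [0.1, -2.1], [-1.6, -0.7], [1.9, -3.1], [-0.2, -3.2], [0.3, 1.3], [-3.4, -0.4], [-2.9, 0.6], [-3.8, -5.7], [-2.0, 0.9], [2.5, 1.3], [2.8, 0.8]]
pin [0.5988 0.0417 0.05  ]
chan [ 0.5347 -0.0293  0.012 ]
negend [ 0.4965 -0.1744  0.012 ]
bar [-11.4 -98.6]
beaker [102.4 -62.9]
weight [-104.9   25.8]
block [16.6 84.4]
[[-7.24208382e-06  1.00000000e+00 -2.70041111e-06]
 [ 9.99999998e-01  7.24189912e-06 -6.83901187e-05]
 [-6.83900991e-05 -2.70090640e-06 -9.99999998e-01]] [ 7.24992807e-01 -3.27799616e-05  2.45294335e-01] [-0.08110311 -0.8005606   0.62820066] 0.0852777046230964
```

Emit:
send_rows(
  hand=[0,0,0,0,0,0,0,0],
  translation=[
    [0.035,-0.094,0],
    [0.07,-0.188,0],
    [0.07,-0.188,0],
    [0.07,-0.188,0.1],
    [0.07,-0.188,0.2],
    [0.07,-0.188,0.3],
    [0.07,-0.188,0.34],
    [0.07,-0.188,0.34],
  ],
  roll=[0.07,0.14,0.164,0.164,0.164,0.164,0.164,0.164],
)

```text
t: 2.02
ee_pos: [0.6474, 0.028, 0.1051]
eef_rot: [[0.254, 0.967, -0.007], [0.967, -0.254, -0.001], [-0.002, -0.006, -1.0]]
contact_force: [-0.2, -0.1, -0.4]
finger_gap: -0.0
grasp_force: 0.0
```

```bash
cat >> h.py <<'E'
def loc():
    p=np.load("jig.npy");s=arm.sense();c,q=np.cos(p[2]),np.sin(p[2]);d=s["ee_pos"][:2]-p[:2]
    F=s["contact_force"];return dict(t=round(s["t"],2),tcp=np.round(np.array([c*d[0]+q*d[1],-q*d[0]+c*d[1],s["ee_pos"][2]])*1000,1).tolist(),F=np.round([c*F[0]+q*F[1],-q*F[0]+c*F[1],F[2]],2).tolist(),gap=s["finger_gap"])
E
python3 - <<'E'
from h import *
print(loc());print(np.round(arm.sense()["eef_rot"],3).tolist())
im=snap("wrist","w2")
cv2.imwrite("pics/v2.png",im)
E
```

```text
{'t': 2.02, 'tcp': [82.5, 84.1, 105.1], 'F': [-0.13, -0.16, -0.4], 'gap': -2.288169826353934e-05}
[[0.254, 0.967, -0.007], [0.967, -0.254, -0.001], [-0.002, -0.006, -1.0]]
```

View pics/v2.png

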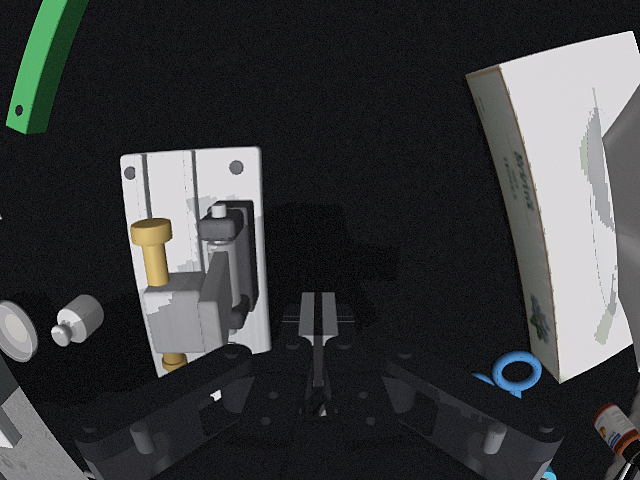

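Emit:
send_rows(
  hand=[0,0,0,0,0,0,0,0],
  translation=[
    [0,-0.05,-0.0125],
    [0,-0.1,-0.0125],
    [0,-0.12,-0.0125],
    [0,-0.14,-0.0125],
    [0,-0.1625,-0.0025],
    [0,-0.1825,0.0175],
    [0,-0.2025,0.0375],
    [0,-0.2175,0.06],
  ],
  roll=[0,0,0,0,0,0,0,0],
)

```text
t: 2.73
ee_pos: [0.5658, 0.0505, 0.0857]
eef_rot: [[0.255, 0.967, 0.001], [0.967, -0.255, 0.0], [0.001, 0.001, -1.0]]
contact_force: [0.1, -0.4, 1.0]
finger_gap: -0.0002
grasp_force: 0.6
```

```bash
python3 - <<'E'
from h import *
print(loc())
snap("wrist","w3");print(loc())
im=cv2.imread("pics/w3_full.png")
im2=snap("side","s3")
cv2.imwrite("pics/v3.png",np.hstack([cv2.resize(im,(400,300)),cv2.resize(im2[130:310,200:440],(400,300))]))
E
```

```text
{'t': 2.73, 'tcp': [-2.2, 85.1, 85.7], 'F': [0.2, -0.33, 0.98], 'gap': -0.00024424891581551584}
{'t': 2.78, 'tcp': [-4.1, 84.8, 83.9], 'F': [-2.52, -0.85, -1.04], 'gap': -0.00020803467590916743}
```

View pics/v3.png

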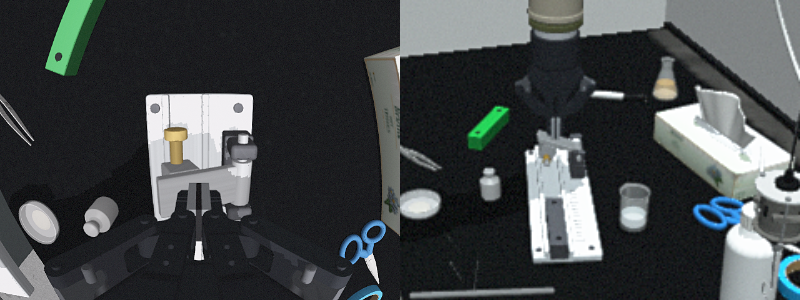

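The stop plate is nearly over, pushed by the closed fingers. I'll press it the rest of the way down.

Emit:
send_rows(
  hand=[0,0,0,0,0,0,0,0],
  translation=[
    [0,-0.01,0.0125],
    [0,-0.02,0.025],
    [0,-0.02,0.035],
    [0,-0.02,0.04],
    [0,-0.02,0.0425],
    [0,-0.02,0.045],
    [0,-0.02,0.0475],
    [0,-0.02,0.0475],
  ],
  roll=[0,0,0,0,0,0,0,0],
)

```text
t: 3.5
ee_pos: [0.5577, 0.0522, 0.0678]
eef_rot: [[0.255, 0.967, 0.0], [0.967, -0.255, 0.0], [0.0, 0.0, -1.0]]
contact_force: [-5.4, 0.9, 21.8]
finger_gap: -0.0001
grasp_force: 10.7
```

```bash
python3 -c "
from h import *
print(loc())"
```

```text
{'t': 3.5, 'tcp': [-10.4, 84.7, 67.8], 'F': [-5.44, -0.47, 21.8], 'gap': -9.214725596518389e-05}
```

Emit:
send_rows(
  hand=[0,0,0,0,0,0,0,0],
  translation=[
    [0,0,-0.02],
    [0,0,-0.1],
    [0,0,-0.2],
    [-0.1,-0.005,-0.2],
    [-0.2,-0.005,-0.2],
    [-0.3,-0.005,-0.2],
    [-0.4,-0.005,-0.2],
    [-0.5,-0.005,-0.2],
  ],
  roll=[0,0,0,0,0,0,0,0],
)

```text
t: 4.17
ee_pos: [0.5046, -0.1424, 0.1467]
eef_rot: [[0.254, 0.967, 0.001], [0.967, -0.254, -0.0], [-0.0, 0.001, -1.0]]
contact_force: [1.1, -0.4, -0.3]
finger_gap: -0.0001
grasp_force: 0.0
```

Emit:
send_rows(
  hand=[0,0,0,0,0,0],
  translation=[
    [-0.1,0,0],
    [-0.17,0,0],
    [-0.2,0,0],
    [-0.2,0,0],
    [-0.2,0,0],
    [-0.2,0,0],
  ],
  roll=[0,0,0,0,0,0],
)

```text
t: 4.67
ee_pos: [0.4853, -0.2166, 0.1463]
eef_rot: [[0.253, 0.967, 0.0], [0.967, -0.253, 0.001], [0.001, 0.0, -1.0]]
contact_force: [-0.3, 1.1, 0.9]
finger_gap: 0.0001
grasp_force: 0.0
```

```bash
python3 - <<'E'
from h import *
print(loc())
p=np.load("jig.npy")
def W(l):
    c,s=np.cos(p[2]),np.sin(p[2]);l=np.array(l)/1000;return np.array([p[0]+c*l[0]-s*l[1],p[1]+s*l[0]+c*l[1],l[2]])
im=snap("wrist","w4");im2=snap("side","s4")
for n,l in dict(barL=(-24.5,-158.6,37),barR=(.5,-158.6,37),fwdL=(-24.5,-38.6,37),fwdR=(.5,-38.6,37),jc1=(-48,-150,12),jc2=(48,-150,12),jc3=(-48,150,12)).items():
    u=proj("wrist",W(l));print(n,u.round(1));cv2.circle(im,tuple(int(x) for x in u),3,(0,0,255),1)
cv2.imwrite("pics/v4.png",np.hstack([cv2.resize(im,(520,390)),cv2.resize(im2[150:300,230:330],(260,390))]))
E
```

```text
{'t': 4.67, 'tcp': [-12.2, -193.6, 146.3], 'F': [-0.59, 0.98, 0.9], 'gap': 6.112768335065854e-05}
barL [298.9 193.2]
barR [337.5 193.3]
fwdL [298.8  10.5]
fwdR [338.4  10.6]
jc1 [267.7 175.4]
jc2 [401.3 176.4]
jc3 [ 275.1 -165.3]
```

View pics/v4.png

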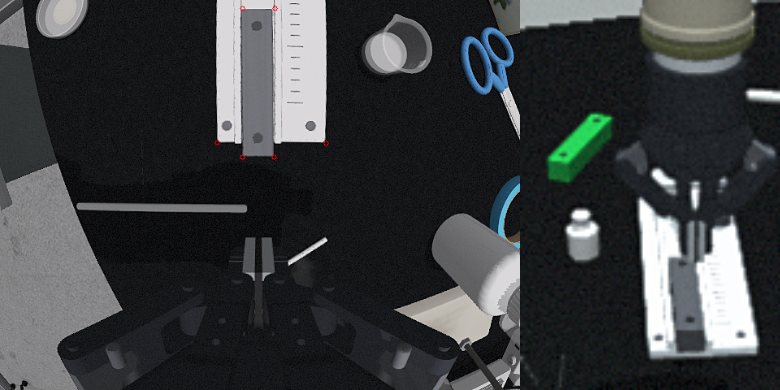

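The projected bar and guide corners match the picture. The rod at (160,208) is low, below the fingertip height I plan to use.

Emit:
send_rows(
  hand=[0,0,0,0,0,0,0],
  translation=[
    [0.025,0,0.07],
    [0.025,0,0.14],
    [0.025,0,0.2],
    [0.025,0,0.25],
    [0.025,0,0.275],
    [0.025,0,0.275],
    [0.025,0,0.275],
  ],
  roll=[0,0,0,0,0,0,0],
)

```text
t: 5.35
ee_pos: [0.4874, -0.2077, 0.0363]
eef_rot: [[0.254, 0.967, -0.001], [0.967, -0.254, 0.0], [0.0, -0.001, -1.0]]
contact_force: [0.2, 0.1, -0.2]
finger_gap: -0.0001
grasp_force: 0.0
```

Emit:
send_rows(
  hand=[0,0,0,0,0,0,0,0],
  translation=[
    [0.01,0,0],
    [0.02,0,0],
    [0.025,0,0],
    [0.03,0,0],
    [0.035,0,0],
    [0.04,0,0],
    [0.045,0,0],
    [0.05,0,0],
  ],
  roll=[0,0,0,0,0,0,0,0],
)

```text
t: 6.02
ee_pos: [0.4922, -0.1904, 0.0367]
eef_rot: [[0.256, 0.967, 0.0], [0.967, -0.256, -0.002], [-0.001, 0.001, -1.0]]
contact_force: [-2.3, -5.9, 4.9]
finger_gap: -0.0003
grasp_force: 3.1
```

```bash
python3 -c "
from h import *
print(loc())
r=arm.grab_frame('scene');print(arm.place_of('scene','stop_block')[:1],loc())"
```

```text
{'t': 6.02, 'tcp': [-12.1, -166.6, 36.7], 'F': [-0.67, -6.32, 4.94], 'gap': -0.000334093038593559}
[{'location': [0.4084, 0.4758], 'p': 0.63}] {'t': 6.12, 'tcp': [-12.1, -166.2, 36.6], 'F': [-0.1, -4.45, 4.02], 'gap': -0.0003069081210914668}
```

```bash
python3 - <<'E'
from h import *
s=arm.sense();T=np.eye(4);T[:3,:3]=s["eef_rot"];T[:3,3]=s["ee_pos"]
P=arm.camera_params("wrist");C=np.linalg.inv(T)@np.array(P["cam_to_world"])
T0=np.eye(4);T0[:3,:3]=[[0,1,0],[1,0,0],[0,0,-1]];T0[:3,3]=[.725,0,.2453]
M=T0@C;f=240/np.tan(np.radians(P["vertical_fov"])/2);print(M[:3,3].round(3))
p=np.load("jig.npy");c,q=np.cos(p[2]),np.sin(p[2])
for u,v in((136,222),(136,219),(136,210),(151,200)):
    x,y=u-P["cx"],v-P["cy"];r=np.hypot(x,y);a=r/f;d=M[:3,:3]@[x/r*np.sin(a),y/r*np.sin(a),np.cos(a)]
    w=M[:3,3]+d*(.094-M[2,3])/d[2]-[p[0],p[1],0];print(u,v,np.round([c*w[0]+q*w[1],-q*w[0]+c*w[1]],4)*1000)
cv2.imwrite("pics/v5.png",cv2.resize(cv2.imread("pics/a_wrist_full.png")[110:240,110:220],(550,600),interpolation=cv2.INTER_CUBIC))
E
```

```text
[0.725 0.077 0.374]
136 222 [14.6 43.2]
136 219 [14.3 45.8]
136 210 [13.4 53.6]
151 200 [26.2 65.3]
```

View pics/v5.png

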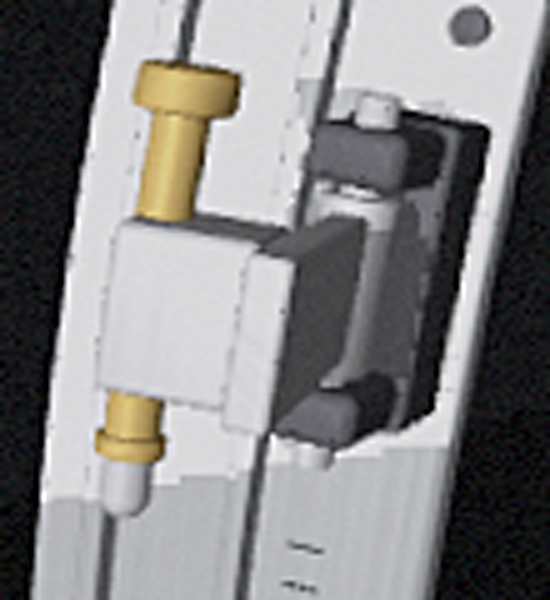

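Emit:
send_rows(
  hand=[0,0,0,0,0,0,0,0],
  translation=[
    [0.008,0,0],
    [0.018,0,0],
    [0.028,0,0],
    [0.038,0,0],
    [0.048,0,0],
    [0.058,0,0],
    [0.068,0,0],
    [0.075,0,0],
  ],
  roll=[0,0,0,0,0,0,0,0],
)

```text
t: 6.78
ee_pos: [0.4999, -0.161, 0.0366]
eef_rot: [[0.256, 0.967, 0.0], [0.967, -0.256, -0.001], [-0.001, 0.001, -1.0]]
contact_force: [-1.6, -6.3, 5.7]
finger_gap: -0.0003
grasp_force: 3.1
```

Emit:
send_rows(
  hand=[0,0,0,0,0,0,0,0],
  translation=[
    [0.01,0,0],
    [0.02,0,0],
    [0.03,0,0],
    [0.04,0,0],
    [0.05,0,0],
    [0.058,0,0],
    [0.064,0,0],
    [0.068,0,0],
  ],
  roll=[0,0,0,0,0,0,0,0],
)

```text
t: 7.45
ee_pos: [0.5068, -0.1348, 0.0366]
eef_rot: [[0.256, 0.967, 0.0], [0.967, -0.256, -0.001], [-0.001, 0.0, -1.0]]
contact_force: [-1.5, -5.7, 5.5]
finger_gap: 0.0
grasp_force: 3.1
```

```bash
python3 - <<'E'
from h import *
print(loc())
im=snap("wrist","w6");a=snap("scene","c6");b=snap("side","s6");print(loc())
g=lambda i,x,y,w,h,W,H:cv2.resize(i[y:y+h,x:x+w],(W,H),interpolation=cv2.INTER_CUBIC)
cv2.imwrite("pics/v6.png",np.hstack([g(im,220,60,260,390,400,600),np.vstack([g(a,230,190,120,90,400,300),g(b,250,180,120,90,400,300)])]))
E
```

```text
{'t': 7.45, 'tcp': [-12.2, -109.1, 36.6], 'F': [-0.03, -5.89, 5.48], 'gap': 3.911301093159396e-05}
{'t': 7.6, 'tcp': [-12.2, -108.8, 36.5], 'F': [0.1, -5.23, 4.19], 'gap': 0.00018444842577638827}
```

View pics/v6.png

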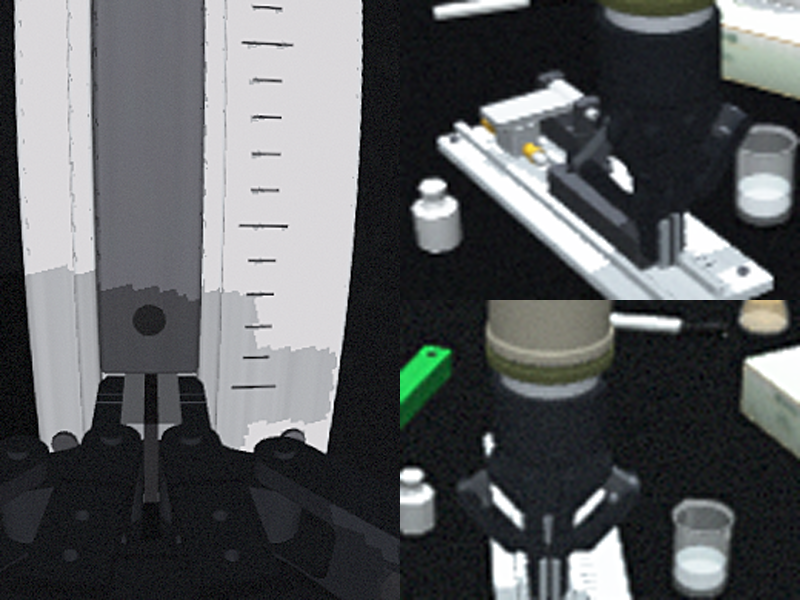

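Emit:
send_rows(
  hand=[0,0,0,0,0],
  translation=[
    [0.005,0,-0.001],
    [0.01,0,-0.001],
    [0.014,0,-0.001],
    [0.017,0,-0.001],
    [0.02,0,-0.001],
  ],
  roll=[0,0,0,0,0],
)

```text
t: 8.02
ee_pos: [0.5089, -0.1259, 0.0366]
eef_rot: [[0.255, 0.967, -0.0], [0.967, -0.255, -0.0], [-0.0, -0.0, -1.0]]
contact_force: [-1.0, -3.7, 1.7]
finger_gap: -0.0002
grasp_force: 2.0
```

Emit:
send_rows(
  hand=[0,0,0],
  translation=[
    [0.0025,0,0],
    [0.005,0,0],
    [0.0075,0,0],
  ],
  roll=[0,0,0],
)

```text
t: 8.27
ee_pos: [0.5097, -0.123, 0.0366]
eef_rot: [[0.255, 0.967, -0.0], [0.967, -0.255, -0.0], [-0.0, -0.0, -1.0]]
contact_force: [-1.0, -2.9, 2.0]
finger_gap: 0.0001
grasp_force: 1.9
```

```bash
python3 -c "
from h import *
print(loc());arm.grab_frame('scene');print(loc())"
```

```text
{'t': 8.27, 'tcp': [-12.4, -96.9, 36.6], 'F': [-0.21, -3.06, 1.98], 'gap': 7.518962501472295e-05}
{'t': 8.32, 'tcp': [-12.4, -96.7, 36.7], 'F': [0.5, -3.81, 1.69], 'gap': 0.0001250594454324082}
```

Emit:
send_rows(
  hand=[0,0,0],
  translation=[
    [0.0025,0,-0.0003],
    [0.005,0,-0.0003],
    [0.0075,0,-0.0003],
  ],
  roll=[0,0,0],
)

```text
t: 8.57
ee_pos: [0.5105, -0.1199, 0.0367]
eef_rot: [[0.254, 0.967, -0.0], [0.967, -0.254, 0.0], [0.0, -0.0, -1.0]]
contact_force: [0.1, -3.0, -0.3]
finger_gap: -0.0003
grasp_force: 1.2
```

```bash
python3 - <<'E'
from h import *
print(loc())
a=snap("scene","c7");print(loc())
cv2.imwrite("pics/v7.png",cv2.resize(a[195:265,250:320],(700,600),interpolation=cv2.INTER_CUBIC))
E
```

```text
{'t': 8.57, 'tcp': [-12.4, -93.7, 36.7], 'F': [0.85, -2.9, -0.28], 'gap': -0.00028674852293590896}
{'t': 8.62, 'tcp': [-12.4, -93.5, 36.7], 'F': [0.14, -2.33, -0.51], 'gap': 0.0003313200364607076}
```

View pics/v7.png

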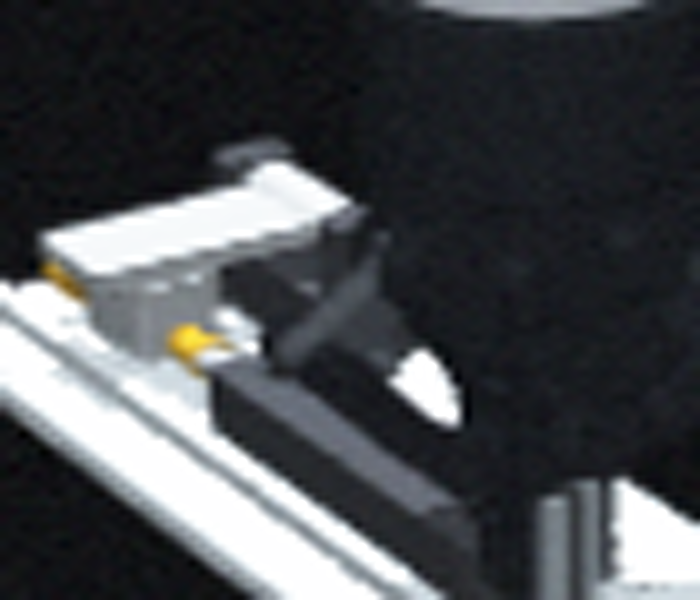

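The bar's front (crop 215,390) is a few mm at most from the tip, and plain sliding takes about 2.7 N. I'll go on in small steps.

Emit:
send_rows(
  hand=[0,0],
  translation=[
    [0.0025,0,0],
    [0.005,0,0],
  ],
  roll=[0,0],
)

```text
t: 8.78
ee_pos: [0.5109, -0.1181, 0.0367]
eef_rot: [[0.255, 0.967, -0.0], [0.967, -0.255, 0.0], [0.0, -0.0, -1.0]]
contact_force: [-0.6, -1.0, -1.8]
finger_gap: -0.0
grasp_force: 0.9
```

Emit:
send_rows(
  hand=[0,0],
  translation=[
    [0.0025,0,0],
    [0.005,0,0],
  ],
  roll=[0,0],
)

```text
t: 8.95
ee_pos: [0.5115, -0.1162, 0.0368]
eef_rot: [[0.255, 0.967, -0.0], [0.967, -0.255, 0.0], [0.0, -0.0, -1.0]]
contact_force: [-0.3, -1.6, -2.3]
finger_gap: 0.0001
grasp_force: 1.0
```

Emit:
send_rows(
  hand=[0,0],
  translation=[
    [0.0025,0,0.0002],
    [0.005,0,0.0003],
  ],
  roll=[0,0],
)

```text
t: 9.12
ee_pos: [0.512, -0.1145, 0.0367]
eef_rot: [[0.255, 0.967, -0.0], [0.967, -0.255, -0.0], [-0.0, 0.0, -1.0]]
contact_force: [-1.6, -3.1, 0.2]
finger_gap: 0.0
grasp_force: 1.5
```

Emit:
send_rows(
  hand=[0,0],
  translation=[
    [0.0025,0,0],
    [0.005,0,0],
  ],
  roll=[0,0],
)

```text
t: 9.28
ee_pos: [0.5125, -0.1126, 0.0367]
eef_rot: [[0.255, 0.967, 0.0], [0.967, -0.255, -0.0], [-0.0, 0.0, -1.0]]
contact_force: [-2.5, -4.3, -0.7]
finger_gap: -0.0003
grasp_force: 2.2
```

Emit:
send_rows(
  hand=[0,0],
  translation=[
    [0.0025,0,0],
    [0.0025,0,0],
  ],
  roll=[0,0],
)

```text
t: 9.45
ee_pos: [0.5127, -0.1118, 0.0367]
eef_rot: [[0.255, 0.967, -0.0], [0.967, -0.255, -0.0], [-0.0, 0.0, -1.0]]
contact_force: [-1.3, -4.2, -0.1]
finger_gap: 0.0003
grasp_force: 2.2
```

```bash
python3 -c "
from h import *
print(loc());arm.grab_frame('scene');print(loc());arm.grab_frame('scene');print(loc())"
```

```text
{'t': 9.45, 'tcp': [-12.3, -85.3, 36.7], 'F': [-0.21, -4.36, -0.12], 'gap': 0.0003251165053725571}
{'t': 9.5, 'tcp': [-12.4, -85.3, 36.7], 'F': [0.65, -4.09, -0.06], 'gap': -0.0004569729382503304}
{'t': 9.55, 'tcp': [-12.3, -85.3, 36.7], 'F': [-0.82, -4.41, 1.16], 'gap': -0.0001627884258192813}
```

Emit:
send_rows(
  hand=[0,0,0,0],
  translation=[
    [0.0025,0,0],
    [0.005,0,0],
    [0.005,0,0],
    [0.005,0,0],
  ],
  roll=[0,0,0,0],
)

```text
t: 9.88
ee_pos: [0.513, -0.1104, 0.0367]
eef_rot: [[0.256, 0.967, -0.0], [0.967, -0.256, -0.001], [-0.001, -0.0, -1.0]]
contact_force: [-2.0, -6.7, 1.1]
finger_gap: -0.0002
grasp_force: 3.5
```

```bash
python3 -c "
from h import *
print(loc());arm.grab_frame('scene');print(loc());arm.grab_frame('scene');print(loc())"
```

```text
{'t': 9.88, 'tcp': [-12.3, -83.9, 36.7], 'F': [-0.23, -6.96, 1.1], 'gap': -0.00023282276863633661}
{'t': 9.93, 'tcp': [-12.4, -84.0, 36.7], 'F': [-0.59, -7.33, 1.01], 'gap': -0.00034041237163404196}
{'t': 9.98, 'tcp': [-12.3, -83.9, 36.7], 'F': [0.27, -7.62, 0.64], 'gap': -2.435582436938897e-05}
```

Emit:
send_rows(
  hand=[0,0,0,0,0,0],
  translation=[
    [0.0025,0,0],
    [0.0045,0,0],
    [0.0045,0,0],
    [0.0045,0,0],
    [0.0045,0,0],
    [0.0045,0,0],
  ],
  roll=[0,0,0,0,0,0],
)

```text
t: 10.48
ee_pos: [0.5132, -0.1093, 0.0367]
eef_rot: [[0.256, 0.967, -0.001], [0.967, -0.256, -0.001], [-0.001, -0.0, -1.0]]
contact_force: [-2.2, -8.3, 1.2]
finger_gap: -0.0002
grasp_force: 4.6
```

```bash
python3 -c "
from h import *
print(loc());arm.grab_frame('scene');print(loc());arm.grab_frame('scene');print(loc())"
```

```text
{'t': 10.48, 'tcp': [-12.4, -82.8, 36.7], 'F': [-0.03, -8.57, 1.16], 'gap': -0.00016496344404928339}
{'t': 10.53, 'tcp': [-12.4, -82.8, 36.7], 'F': [-0.01, -9.18, 1.6], 'gap': 0.0001302951846256451}
{'t': 10.58, 'tcp': [-12.4, -82.8, 36.7], 'F': [0.04, -9.63, 0.94], 'gap': -5.74953562283592e-06}
```

Emit:
send_rows(
  hand=[0,0,0,0,0,0,0,0],
  translation=[
    [0.0015,0,0],
    [0.0015,0,0],
    [0.0015,0,0],
    [0.0015,0,0],
    [0.0015,0,0],
    [0.0015,0,0],
    [0.0015,0,0],
    [0.0015,0,0],
  ],
  roll=[0,0,0,0,0,0,0,0],
)

```text
t: 11.25
ee_pos: [0.5132, -0.109, 0.0367]
eef_rot: [[0.257, 0.966, -0.001], [0.966, -0.257, -0.002], [-0.002, -0.0, -1.0]]
contact_force: [-2.8, -10.0, 0.7]
finger_gap: -0.0003
grasp_force: 5.1
```

Emit:
send_rows(
  hand=[0,0,0,0,0,0,0,0],
  translation=[
    [0,0,0],
    [0,0,0],
    [0,0,0],
    [0,0,0],
    [0,0,0],
    [0,0,0],
    [0,0,0],
    [0,0,0],
  ],
  roll=[0,0,0,0,0,0,0,0],
)

```text
t: 11.92
ee_pos: [0.5133, -0.109, 0.0367]
eef_rot: [[0.257, 0.966, -0.001], [0.966, -0.257, -0.002], [-0.002, -0.0, -1.0]]
contact_force: [-2.5, -9.0, 1.2]
finger_gap: 0.0001
grasp_force: 5.1
```

```bash
python3 -c "
from h import *
print(loc());arm.grab_frame('scene');print(loc());arm.grab_frame('scene');print(loc())"
```

```text
{'t': 11.92, 'tcp': [-12.4, -82.5, 36.7], 'F': [-0.09, -9.33, 1.17], 'gap': 0.0001249622261463081}
{'t': 11.97, 'tcp': [-12.5, -82.5, 36.7], 'F': [0.45, -10.26, 1.96], 'gap': -0.00010705646297850409}
{'t': 12.02, 'tcp': [-12.4, -82.5, 36.8], 'F': [0.16, -11.02, 0.9], 'gap': -0.00013993018308293677}
```

Emit:
send_rows(
  hand=[0,0,0,0,0,0,0,0],
  translation=[
    [-0.003,0,0],
    [-0.006,0,0],
    [-0.01,0,0],
    [-0.03,0,0],
    [-0.06,0,0],
    [-0.06,0,-0.1],
    [-0.06,0,-0.2],
    [-0.06,0,-0.25],
  ],
  roll=[0,0,0,0,0,0,0,0],
)

```text
t: 12.68
ee_pos: [0.508, -0.1318, 0.1394]
eef_rot: [[0.256, 0.967, 0.002], [0.967, -0.256, -0.0], [-0.0, 0.002, -1.0]]
contact_force: [1.7, -0.1, 0.7]
finger_gap: -0.0
grasp_force: 0.0
```

```bash
python3 - <<'E'
from h import *
print(loc())
im=snap("wrist","w8");a=snap("scene","c8");print(loc())
g=lambda i,x,y,w,h,W,H:cv2.resize(i[y:y+h,x:x+w],(W,H),interpolation=cv2.INTER_CUBIC)
cv2.imwrite("pics/v8.png",np.hstack([g(im,180,0,260,390,400,600),g(a,230,180,80,120,400,600)]))
E
```

```text
{'t': 12.68, 'tcp': [-11.7, -105.9, 139.4], 'F': [1.68, 0.33, 0.7], 'gap': -2.9196393924198582e-05}
{'t': 12.78, 'tcp': [-10.6, -105.5, 140.1], 'F': [-0.4, 0.48, 0.19], 'gap': -0.00037282512558379675}
```

View pics/v8.png

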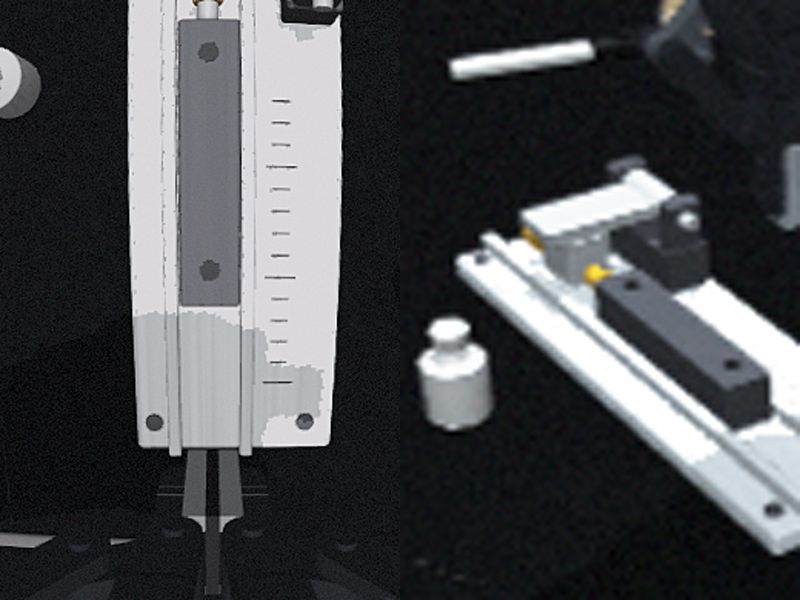

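The stop is down, with the bar flat in the channel bearing on the tip (crop 208,15). The weight stands where it was and the arm is clear, so I'm handing in.

```bash
python3 -c "
from bench import arm
print(arm.hand_in())"
```

```text
the job is handed in; nothing more can be done
None
```

I handed the job in at about 13 s of the 72 s allowed, and no verdict came back. The stop is down. I pushed the bar against the tip to about 7 N, worked out from the wrist force and how far the bar moved, and held it for just over a second. After I let go, the last pictures show the bar flat in the channel against the tip, the weight undisturbed and the arm clear; I did not look at the beaker again after the bar began to move.

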